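# Fit the charged battery to the strapping tool and push it home

### The job

Take the charged battery pack out of the charger by squeezing its two side buttons together, and stand it in the battery well of the strapping tool. Then let go of it and push down on its top until both side catches have clicked out and it is fully home; keep a steady push of about 20 N on it for half a second to be sure, without hammering or forcing it. Leave the pack locked in the tool, and the other things on the bench where they are.

Things in the scene. Friction and masses are not known exactly. Their poses are not given: they have to be found in the camera images.
- pack: Grey battery pack, upright, 0.56 kg, give or take a fifth. Origin: centre of its underside; x along its length, y across from button to button, z up. Body 92 (x) x 56 (y) mm from 42 to 125 mm above the origin; below it the foot, 72 x 44 mm, 42 mm tall, 3 mm slimmer all round in its lowest 6 mm. It starts locked in the charger, origin 20 to 22 mm above the bench, x and y along the charger's.
- pack_top (a point): Middle of the pack's flat top face, 125 mm above its origin.
- pack_grip (a point): Midway between the pack's two ribbed side buttons (+y and -y sides), 77 mm above its origin. Each button is 44 mm long (x) and 30 mm tall and stands 6 mm proud: 68 mm across both when out, 56 mm when both are squeezed flush with the body.
- pack_catches (a point): Midway between the pack's two catches, 22 mm above its origin. A catch sits on each side of the foot and moves in and out with the button above it. Out, its tip is 28 mm from the middle (6 mm outside the foot); flush, 22 mm. Flat on top at this height; its underside slopes in from 18 down to 6 mm above the origin.
- pack_button_left (a joint): Button on the pack's +y side: 0 m when out, 0.006 m when squeezed flush; its spring takes 3 N to start and 7 N flush. With the pack in a well and let go, 0 means that its catch is out under the lip, and about 0.002 to 0.006 that the wall still holds it in.
- pack_button_right (a joint): The same for the button on the pack's -y side.
- charger: Charger, fixed to the bench, grey. Origin: at bench level under the middle of its battery well, z up; behind the well its housing, 96 mm wide and under 57 mm tall, stretches to x = 133 mm. Well block 100 (x) x 76 (y) mm, 60 mm tall. Its well is the same as the tool's, but without the spring: the locked pack rests on its floor with 2 mm of play upwards.
- charger_mouth (a point): Middle of the mouth of the charger's well, 60 mm above its origin, same axes.
- tool: Battery strapping tool, clamped to the bench, 330 mm long, 155 mm wide over its motor (y = -86 to 68 mm). Origin: at bench level under the middle of the battery well at its rear end; x points to the nose (it reaches from x = -50 to 280 mm), z up. The well block is 100 (x) x 76 (y) mm and 75 mm tall; the carrying handle in front of it begins at x = 70 mm and is 146 mm high.
- tool_mouth (a point): Middle of the mouth of the tool's battery well, 75 mm above its origin, same axes. The well is 76 (x) x 48 (y) mm inside and 40 mm deep, with a 4 mm chamfer round the mouth. The pack's x must lie along its x, either way round. On the two long sides the wall is a lip reaching 16 mm down, with a recess below it into which the catches snap.
- tool_floor (a point): Middle of the floor of the tool's well, 35 mm above its origin. A sprung, sealed contact block meets the foot 6 mm above the floor and pushes up, 6 N rising to 18 N. A pack just put in stands 5 to 25 mm too high; it then takes a push of some 10 to 20 N, right to the end, until both catches snap out. Pushed right down, its origin is on the floor; let go and locked, it rises 2 mm and stays.
- tape_roll: Roll of brown packing tape lying flat, 104 mm across, 48 mm tall. Origin: centre of its underside. Bystander.
- carton: Small taped carton, 120 x 90 x 65 mm. Origin: centre of its underside. Bystander.
- bin: Empty navy open bin, 150 x 100 x 70 mm. Origin: centre of its underside. Bystander.
- cutter: Box cutter lying flat, 145 x 24 x 15 mm, along its x. Origin: on its underside near the middle. Bystander.
Things that resemble listed ones, but are neither listed nor needed, are in the scene too. Leave any yellow look-alike of the pack alone. What is shaped like the charger but turquoise is not meant.

How it is judged:
By the outcome, as a careful person would: the job done as asked, in the order asked, and still so for the second after the job is handed in, with the robot touching nothing.
It also fails if it takes over 56 s, if anything falls off the work surface, if the arm or the gripper's body presses on something with over 40 N, if the wrist force passes 120 N, or if a joint passes its speed limit or range.

### The arm

A 6-joint arm with a two-finger parallel gripper is mounted at the origin on the work surface. World frame = base frame: x ahead of the robot, y to its left, z up, the work surface at z = 0. Lengths are in m, angles in rad, forces in N, time in s.
With the tool pointing down it reaches from about 0.3 to 1 m from the base axis. Payload 5.1 kg.
Tool frame: the origin (TCP) lies midway between the tips of the shut fingers; the grasp point (between the pads) lies 19 mm behind it (hold_point_z is the z of the grasp point in the tool frame, in m); z points along the fingers, y is the line along which they close (so a half turn about z gives the same grasp; the last joint's range is limited). The gripper opens to 95 mm and grips with 3 to 60 N. Pads are 20 mm wide; open, the fingers measure 119 mm over their backs; the gripper's body (75 mm by 180 mm) begins 59 mm behind the grasp point.
Start: joints at [-1.236, 0.124, 1.65, -0, 1.367, -0.083], TCP at [0.264, -0.594, 0.215] pointing down, gripper open.
Joint ranges: [-2.61, 2.61], [-1.02, 2.33], [0.03, 2.71], [-1.35, 4.49], [0.32, 2.68], [-2.91, 2.91]. Speed limits (rad/s): [2.57, 2.57, 3.14, 3.14, 3.14, 3.14].

### API

Orientations are given as a unit quaternion [w, x, y, z].
In Python, from rig import get_obs, camera, camera_info, sign_off, hold_point_z gives the robot as it stands.
- The arm moves only by the shell command python3 -m pendant 'ROWS' [OPENING] [FORCE]. ROWS is JSON, a list of rows, each an object with "translation": the shift along the tool's x, y, z in mm, a list of three; "twist": the turn about the tool's z in rad. In form: [{"translation": [x, y, z], "twist": twist}, ...]. A call has 1 to 5 rows; each row shifts and turns the commanded pose from where the row before left it, along the tool's axes as they then stand; what a row does not reach is not made up. A row lasts 1/10 s, in which the tool goes at most 50 mm and 8.59 degrees, less where a joint would pass 70% of its speed; a pose out of reach is approached as far as the arm can. A call is refused whole if a number of a shift passes 50 or a number of a turn 0.15, either way. A call with a gripper value outside its range is refused whole. OPENING is the closure, from -1 (fully open) to 1 (shut), so that 0 is half open, set as the call begins (- or left out, the last holds). The fingers move at their own pace and stop on an object; FORCE is the grip in N (left out, the last holds). Time passes only in rows, so rows that do not move let the fingers close. It gives the time, the measured TCP pose, the force, the opening and the grip force at its end, in the units of the state.
- get_obs(): the state, without advancing time (a new reading comes with each control period).
- camera(name): name is "side" or "top" or "wrist"; returns the picture (384x512x3 uint8, blue, green, red); there is no depth.
- camera_info(name): a dict with "fx", "fy", "cx", "cy" (pixels), "dist_coeffs" ([k1, k2, p1, p2, k3] as OpenCV has them; the pictures are not rectified), "camera_from_world" (4x4, takes a point from world to camera coordinates); the wrist camera has in their place "T_tool_cam" (4x4, takes a point from camera to tool coordinates, whose origin is the TCP and whose axes are the flange's). Camera axes: x right, y down, z forward; pixel columns grow to the right and rows downward; lengths in m; the calibration is good to about 2 mm. A picture is of the moment at which its call begins: read the wrist's pose just before it. camera_info takes no time and is no camera call.
- sign_off(): hands the job in; it is judged then, once.
The state is a dict: "t": time; "q": joint angles; "qvel": joint speeds; "joint_efforts": joint torques, N m; "tool_pos": TCP position; "eef_rot": TCP orientation; "ft_force": force on the tool from outside, world axes, zero at the start; "moment": the same for the moment, N m; "opening": finger opening in m; "grasp_force": force on a finger pad.
Only numpy, scipy, OpenCV 4.12 (cv2) and the standard library are available. Lean on these libraries where they do the work, as an engineer would, in place of code of your own. Each camera call takes 0.05 s, during which the arm holds its last target. There are 200 camera calls.

## Working session

There is one attempt and no reset: what is moved stays moved. The work goes in short steps, Python scripts to look and compute and a shell command to move; the robot and the scene stay as the last step left them, time stands still between calls to the robot, and variables do not carry over. Pictures are saved under pics/ and viewed, at most 10 in all, crops included, and the job is handed in when it is done.

```bash
mkdir -p pics; python3 - <<'E'
from rig import *
import cv2, json
o=get_obs(); print(o); print(hold_point_z)
for n in ("top","side","wrist"):
    print(n,camera_info(n)); 
for n in ("top","side"):
    im=camera(n); cv2.imwrite(f"pics/{n}0.png",im); cv2.imwrite(f"pics/{n}0x.png",cv2.resize(im,(800,600),interpolation=cv2.INTER_CUBIC))
E
```

```text
{'t': 0.0, 'q': array([-1.23559847e+00,  1.24518997e-01,  1.65167674e+00, -8.07924730e-06,
        1.36750096e+00, -8.25870431e-02]), 'qvel': array([ 0.00165985,  0.00051964,  0.00060884, -0.00064279,  0.0011987 ,
       -0.0004026 ]), 'joint_efforts': array([ 1.10116805e-03, -4.17606747e+01, -3.59927773e+01,  7.75666069e-02,
        4.91853466e-02, -1.52086673e-04]), 'tool_pos': array([ 0.26349426, -0.59348925,  0.21337645]), 'eef_rot': array([-1.04314455e-03,  9.78260483e-01,  2.07377242e-01, -1.36447264e-04]), 'ft_force': array([ 0.19444976,  0.10989856, -0.67331068]), 'moment': array([-0.01322386,  0.04305084, -0.02482966]), 'grasp_force': 0.0, 'opening': 0.09486332604210297}
-0.0188
top {'fx': 492.8774444085338, 'fy': 492.8774444085338, 'cx': 259.170668665789, 'cy': 194.4005695066609, 'dist_coeffs': array([-0.02779328,  0.        ,  0.        ,  0.        ,  0.        ]), 'camera_from_world': array([[ 0.01503676, -0.99977417, -0.01501673,  0.01023722],
       [-0.99802423, -0.01409076, -0.06122986,  0.41722083],
       [ 0.06100444,  0.01590776, -0.99801072,  1.45463504],
      
[... 375 characters left out ...]
83899455,  0.19140555],
       [ 0.36879417, -0.75401243, -0.54355875,  1.33259581],
       [ 0.        ,  0.        ,  0.        ,  1.        ]])}
wrist {'fx': 270.8825315800901, 'fy': 270.8825315800901, 'cx': 251.02044036221497, 'cy': 190.7736321815341, 'dist_coeffs': array([-0.06304015,  0.        ,  0.        ,  0.        ,  0.        ]), 'T_tool_cam': array([[-3.03325902e-04, -9.54107560e-01, -2.99463973e-01,
         8.43744877e-02],
       [ 9.99999910e-01, -3.78113331e-04,  1.91792396e-04,
         4.57353333e-05],
       [-2.96221895e-04, -2.99463888e-01,  9.54107589e-01,
        -1.69984774e-01],
       [ 0.00000000e+00,  0.00000000e+00,  0.00000000e+00,
         1.00000000e+00]])}
```

View pics/top0x.png

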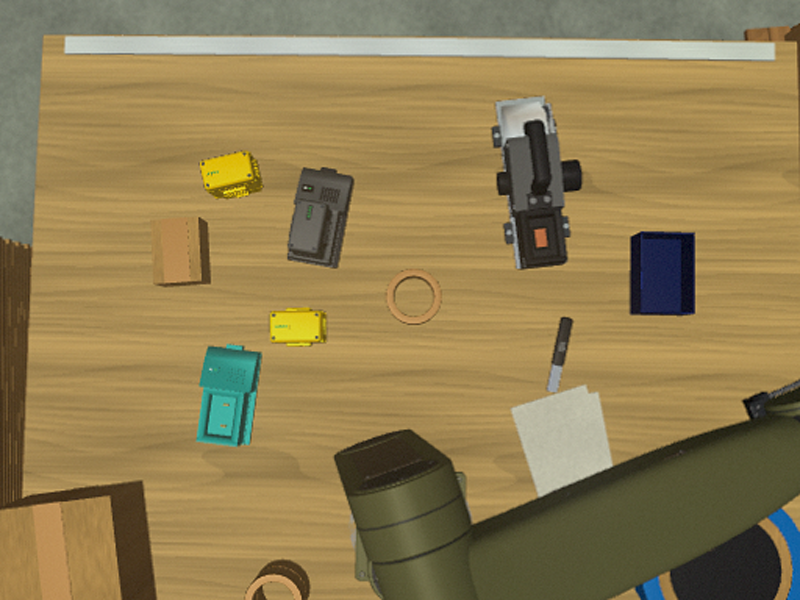

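View pics/side0x.png

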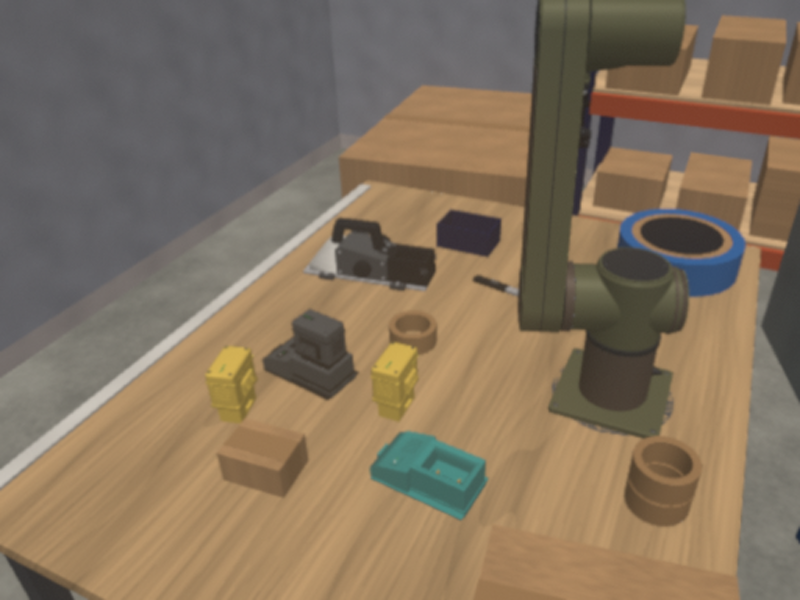

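Top view: grey charger with the pack's top at about (310,230), tool well at about (541,238) in the 800x600 picture. Next I enlarge both in one picture.

```bash
python3 - <<'E'
import cv2,numpy as np
im=cv2.imread("pics/top0.png")
a=im[100:180,175:235]; b=im[110:180,315:375]
s=6.5
A=cv2.resize(im[100:185,175:235],None,fx=6.5,fy=6.5,interpolation=cv2.INTER_CUBIC)
B=cv2.resize(im[95:180,315:375],None,fx=6.5,fy=6.5,interpolation=cv2.INTER_CUBIC)
c=np.hstack([A,np.full((A.shape[0],10,3),255,np.uint8),B])
c=cv2.convertScaleAbs(c,alpha=1.8,beta=20)
print(c.shape); cv2.imwrite("pics/crop1.png",c)
E
```

```text
(552, 790, 3)
```

View pics/crop1.png

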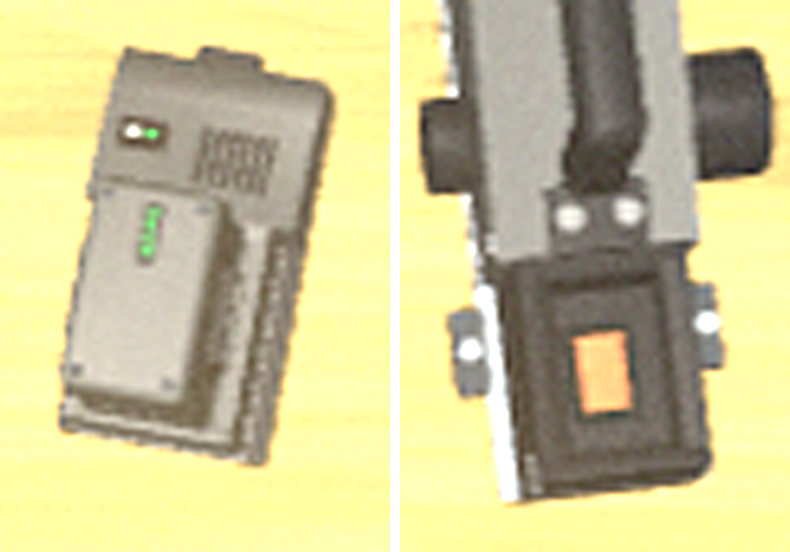

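The crop shows the pack's top face with corners near (95,185), (222,200), (186,402), (64,386), and the tool's block top with corners near (505,262), (690,248), (711,472), (524,495).

```bash
cat > h.py <<'E'
import numpy as np, cv2
from rig import *
from scipy.spatial.transform import Rotation as R
def Rt(o): q=o['eef_rot']; return R.from_quat([q[1],q[2],q[3],q[0]]).as_matrix()
def ray(info,px,z,T=None):
    K=np.array([[info['fx'],0,info['cx']],[0,info['fy'],info['cy']],[0,0,1]])
    u=cv2.undistortPoints(np.array(px,float).reshape(-1,1,2),K,info['dist_coeffs'])[:,0]
    if T is None: T=np.linalg.inv(info['camera_from_world'])   # world from cam
    d=np.c_[u,np.ones(len(u))]@T[:3,:3].T; c=T[:3,3]
    return c+d*((z-c[2])/d[:,2])[:,None]
def wristT(o):
    T=np.eye(4);T[:3,:3]=Rt(o);T[:3,3]=o['tool_pos'];return T@camera_info('wrist')['T_tool_cam']
def rect(P):
    print(np.round(P,4).tolist()); c=P.mean(0)
    print('centre',c.round(4),'sides',[round(float(np.linalg.norm(P[i]-P[(i+1)%4])),4) for i in range(4)])
    for i,j in((3,0),(2,1)): d=P[j]-P[i]; print('yaw long deg',np.degrees(np.arctan2(d[1],d[0])).round(2))
E
python3 - <<'E'
from h import *
i=camera_info('top')
def cv(p,ox,oy,dx=0): p=np.array(p,float); return np.c_[(p[:,0]-dx+.5)/6.5-.5+ox,(p[:,1]+.5)/6.5-.5+oy]
rect(ray(i,cv([(95,185),(222,200),(186,402),(64,386)],175,100),.146))
rect(ray(i,cv([(505,262),(690,248),(711,472),(524,495)],315,95,400),.075))
rect(ray(i,cv([(600,372)],315,95,400).repeat(4,0),.045))
o=get_obs(); print(Rt(o).round(3))
E
```

```text
[[0.5882, 0.2085, 0.146], [0.5824, 0.1548, 0.146], [0.4967, 0.168, 0.146], [0.5028, 0.2195, 0.146]]
centre [0.5425 0.1877 0.146 ] sides [0.0541, 0.0867, 0.0518, 0.0861]
yaw long deg -7.31
yaw long deg -8.79
[[0.5872, -0.1874, 0.075], [0.5945, -0.269, 0.075], [0.4952, -0.2783, 0.075], [0.4839, -0.1963, 0.075]]
centre [ 0.5402 -0.2328  0.075 ] sides [0.0819, 0.0997, 0.0828, 0.1036]
yaw long deg 4.93
yaw long deg 5.4
[[0.5433, -0.2342, 0.045], [0.5433, -0.2342, 0.045], [0.5433, -0.2342, 0.045], [0.5433, -0.2342, 0.045]]
centre [ 0.5433 -0.2342  0.045 ] sides [0.0, 0.0, 0.0, 0.0]
yaw long deg 0.0
yaw long deg 0.0
[[ 0.914  0.406 -0.001]
 [ 0.406 -0.914  0.002]
 [ 0.    -0.002 -1.   ]]
```

```bash
python3 -m pendant '[{"translation":[40,-21.6,-5],"twist":0.1},{"translation":[42,-17.6,-5],"twist":0.1},{"translation":[43.7,-13,-5],"twist":0.1},{"translation":[45,-9,-5],"twist":0},{"translation":[45,-9,-5],"twist":0}]' -1; python3 -m pendant '[{"translation":[43,-10,-5],"twist":0},{"translation":[43,-10,-5],"twist":0},{"translation":[43,-10,-5],"twist":0},{"translation":[43,-10,-5],"twist":0},{"translation":[43,-10,-5],"twist":0}]'; python3 -m pendant '[{"translation":[0,0,0],"twist":0}]'
```

```text
t: 0.6
tool_pos: [0.4542, -0.4765, 0.2395]
eef_rot: [-0.0, 0.998, 0.059, -0.0]
ft_force: [-0.3, -1.2, -0.2]
opening: 0.095
grasp_force: 0.0
t: 1.1
tool_pos: [0.662, -0.4017, 0.264]
eef_rot: [-0.0, 0.998, 0.059, -0.001]
ft_force: [0.5, -0.4, 1.2]
opening: 0.0949
grasp_force: 0.0
t: 1.2
tool_pos: [0.6648, -0.3996, 0.2635]
eef_rot: [-0.001, 0.998, 0.061, 0.0]
ft_force: [0.5, 1.1, -1.2]
opening: 0.0952
grasp_force: 0.0
```

```bash
python3 -m pendant '[{"translation":[-20.6,-36,0],"twist":0},{"translation":[-20.6,-36,0],"twist":0},{"translation":[-20.6,-36,0],"twist":0},{"translation":[-20.6,-36,0],"twist":0},{"translation":[-20.6,-36,0],"twist":0.03}]'; python3 -m pendant '[{"translation":[0,0,0],"twist":0},{"translation":[0,0,0],"twist":0}]'
python3 - <<'E'
from h import *
o=get_obs(); im=camera('wrist'); print(o['tool_pos'],Rt(o).round(4).tolist())
cv2.imwrite('pics/w1.png',im); np.save('w1T.npy',wristT(o))
cv2.imwrite('pics/w1x.png',cv2.resize(im,(800,600),interpolation=cv2.INTER_CUBIC))
E
```

```text
t: 1.7
tool_pos: [0.5353, -0.2351, 0.2638]
eef_rot: [-0.0, 0.999, 0.043, -0.001]
ft_force: [0.9, 0.6, -0.2]
opening: 0.0951
grasp_force: 0.0
t: 1.9
tool_pos: [0.5365, -0.2359, 0.2645]
eef_rot: [0.0, 0.999, 0.044, 0.0]
ft_force: [1.2, 0.3, -0.0]
opening: 0.0951
grasp_force: 0.0
[ 0.53647803 -0.23593595  0.26452951] [[0.9961, 0.0882, 0.0001], [0.0882, -0.9961, -0.0005], [0.0001, 0.0005, -1.0]]
```

View pics/w1x.png

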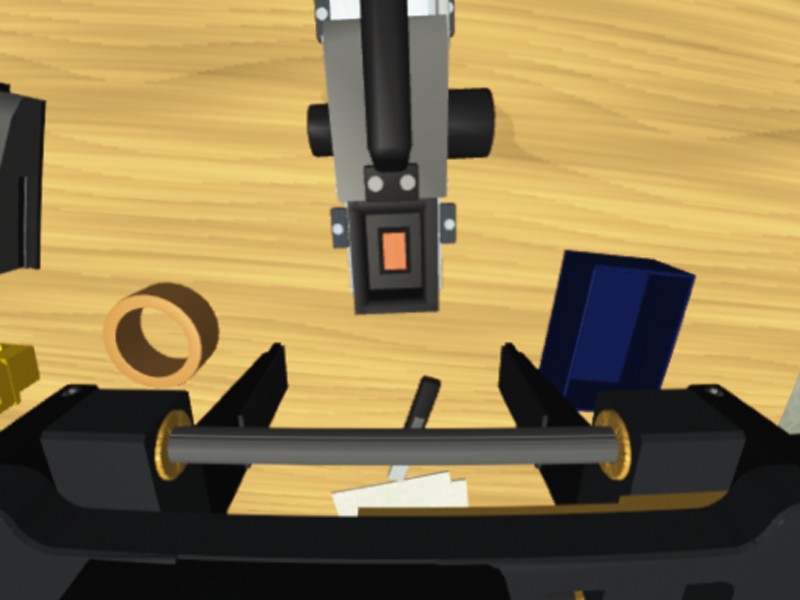

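The wrist picture shows the tool's well at about (395,255). I enlarge it from the native picture.

```bash
python3 - <<'E'
import cv2
im=cv2.imread("pics/w1.png")[118:208,205:295]
cv2.imwrite("pics/w1c.png",cv2.convertScaleAbs(cv2.resize(im,(585,585),interpolation=cv2.INTER_CUBIC),alpha=1.8,beta=25))
E
```

```text
(no output)
```

View pics/w1c.png

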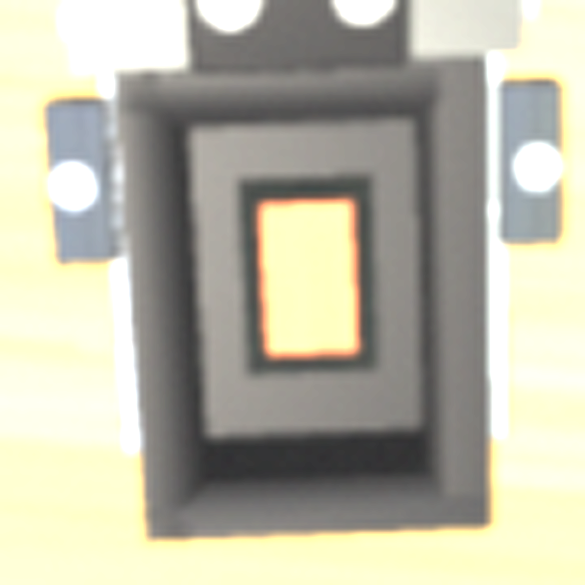

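The crop shows the block's outer top corners near (118,72), (485,58), (490,522), (150,537), and the contact block's at (258,199), (355,196), (361,353), (266,358).

```bash
python3 - <<'E'
from h import *
i=camera_info('wrist');T=np.load('w1T.npy')
cv=lambda p:(np.array(p,float)+.5)/6.5-.5+[205,118]
rect(ray(i,cv([(118,72),(485,58),(490,522),(150,537)]),.075,T))
rect(ray(i,cv([(258,199),(355,196),(361,353),(266,358)]),.041,T))
E
```

```text
[[0.5895, -0.1947, 0.075], [0.5987, -0.2677, 0.075], [0.5014, -0.2803, 0.075], [0.4916, -0.2074, 0.075]]
centre [ 0.5453 -0.2375  0.075 ] sides [0.0735, 0.0981, 0.0736, 0.0988]
yaw long deg 7.35
yaw long deg 7.39
[[0.5614, -0.2244, 0.041], [0.564, -0.2459, 0.041], [0.5282, -0.2508, 0.041], [0.5252, -0.2292, 0.041]]
centre [ 0.5447 -0.2376  0.041 ] sides [0.0217, 0.0361, 0.0218, 0.0366]
yaw long deg 7.52
yaw long deg 7.73
```

```bash
python3 -m pendant '[{"translation":[0,-40,0],"twist":0.1},{"translation":[0,-40,0],"twist":0.13},{"translation":[0,-45,0],"twist":0},{"translation":[0,-45,0],"twist":0},{"translation":[0,-45,0],"twist":0}]'; python3 -m pendant '[{"translation":[0,-45,0],"twist":0},{"translation":[0,-45,0],"twist":0},{"translation":[0,-45,0],"twist":0},{"translation":[0,-40,0],"twist":0},{"translation":[0,0,0],"twist":0}]'
```

```text
t: 2.45
tool_pos: [0.5545, -0.0222, 0.2648]
eef_rot: [0.0, 0.997, -0.072, 0.0]
ft_force: [1.0, -0.7, -0.3]
opening: 0.0949
grasp_force: 0.0
t: 2.95
tool_pos: [0.5795, 0.1539, 0.2642]
eef_rot: [-0.0, 0.998, -0.069, -0.0]
ft_force: [0.8, 0.1, 0.6]
opening: 0.0949
grasp_force: 0.0
```

```bash
python3 -m pendant '[{"translation":[-20.5,-14,0],"twist":0},{"translation":[-20.5,-14,0],"twist":0},{"translation":[0,0,0],"twist":0},{"translation":[0,0,0],"twist":0}]'
python3 - <<'E'
from h import *
o=get_obs(); im=camera('wrist'); print(o['tool_pos'],Rt(o).round(4).tolist())
cv2.imwrite('pics/w2.png',im); np.save('w2T.npy',wristT(o))
c=im[80:240,165:335]
cv2.imwrite('pics/w2c.png',cv2.convertScaleAbs(cv2.resize(c,None,fx=3.5,fy=3.5,interpolation=cv2.INTER_CUBIC),alpha=1.6,beta=20))
E
```

```text
t: 3.35
tool_pos: [0.5425, 0.1832, 0.2647]
eef_rot: [0.0, 0.997, -0.071, 0.0]
ft_force: [0.5, 0.1, -0.6]
opening: 0.0948
grasp_force: 0.0
[0.54245786 0.18320412 0.26471051] [[0.9898, -0.1422, 0.0006], [-0.1422, -0.9898, -0.0006], [0.0007, 0.0005, -1.0]]
```

View pics/w2c.png

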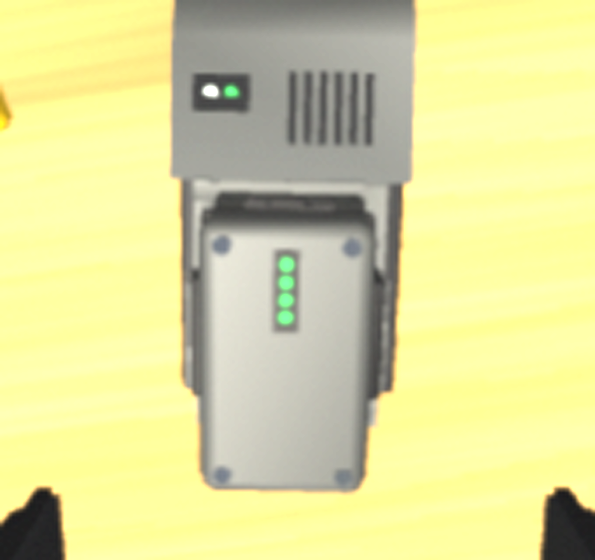

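The wrist crop shows the pack's top face with corners near (201,222), (375,225), (363,490), (204,488), between the fingers and almost aligned.

```bash
python3 - <<'E'
from h import *
i=camera_info('wrist');T=np.load('w2T.npy')
cv=lambda p:(np.array(p,float)+.5)/3.5-.5+[165,80]
P=ray(i,cv([(201,222),(375,225),(363,490),(204,488)]),.146,T);rect(P)
S=ray(i,cv([(221,245),(352,248),(344,477),(222,475)]),.146,T);rect(S)
o=get_obs();print('tool delta',Rt(o).T@(np.r_[(P.mean(0)+S.mean(0))[:2]/2,.079]-o['tool_pos'])*1000)
E
```

```text
[[0.5934, 0.2064, 0.146], [0.5849, 0.1543, 0.146], [0.499, 0.1686, 0.146], [0.5072, 0.2205, 0.146]]
centre [0.5461 0.1874 0.146 ] sides [0.0528, 0.0871, 0.0525, 0.0873]
yaw long deg -9.35
yaw long deg -9.51
[[0.5856, 0.2015, 0.146], [0.579, 0.1621, 0.146], [0.5045, 0.1743, 0.146], [0.5109, 0.2139, 0.146]]
centre [0.545  0.1879 0.146 ] sides [0.04, 0.0755, 0.0401, 0.0757]
yaw long deg -9.4
yaw long deg -9.31
tool delta [  2.20365405  -5.12878894 185.69202488]
```

```bash
python3 -m pendant '[{"translation":[2,-5,0],"twist":0.021},{"translation":[0,0,40],"twist":0},{"translation":[0,0,40],"twist":0},{"translation":[0,0,30],"twist":0},{"translation":[0,0,25],"twist":0}]'; python3 -m pendant '[{"translation":[0,0,25],"twist":0},{"translation":[0,0,25],"twist":0},{"translation":[0,0,0],"twist":0},{"translation":[0,0,0],"twist":0}]';python3 -m pendant '[{"translation":[0,0,0],"twist":0},{"translation":[0,0,0],"twist":0},{"translation":[0,0,0],"twist":0},{"translation":[0,0,0],"twist":0},{"translation":[0,0,0],"twist":0}]' 1 25
```

```text
t: 3.9
tool_pos: [0.5441, 0.188, 0.1272]
eef_rot: [0.0, 0.997, -0.082, -0.001]
ft_force: [-0.0, -0.4, 0.2]
opening: 0.0953
grasp_force: 0.0
t: 4.3
tool_pos: [0.5446, 0.1884, 0.0796]
eef_rot: [0.0, 0.997, -0.082, -0.0]
ft_force: [0.4, 0.3, -0.7]
opening: 0.0951
grasp_force: 0.0
t: 4.8
tool_pos: [0.5447, 0.1889, 0.0805]
eef_rot: [-0.0, 0.997, -0.082, 0.001]
ft_force: [0.1, 0.0, 3.6]
opening: 0.0607
grasp_force: 5.6
```

```bash
python3 -m pendant '[{"translation":[0,0,0],"twist":0},{"translation":[0,0,0],"twist":0},{"translation":[0,0,0],"twist":0},{"translation":[0,0,0],"twist":0}]' 1 35; python3 -m pendant '[{"translation":[0,0,-4],"twist":0},{"translation":[0,0,-4],"twist":0},{"translation":[0,0,-4],"twist":0}]'
```

```text
t: 5.2
tool_pos: [0.5447, 0.1888, 0.0805]
eef_rot: [-0.0, 0.997, -0.081, 0.001]
ft_force: [-1.3, -0.5, 5.9]
opening: 0.0558
grasp_force: 35.0
t: 5.5
tool_pos: [0.543, 0.1886, 0.0903]
eef_rot: [0.0, 0.997, -0.082, -0.001]
ft_force: [-1.1, -0.3, -4.9]
opening: 0.0562
grasp_force: 35.0
```

```bash
python3 -m pendant '[{"translation":[0,0,-15],"twist":0},{"translation":[0,0,-25],"twist":0},{"translation":[0,0,-35],"twist":0},{"translation":[0,0,-40],"twist":0},{"translation":[0,0,-35],"twist":0}]'; python3 -m pendant '[{"translation":[0,20,-10],"twist":-0.07},{"translation":[0,30,0],"twist":-0.07},{"translation":[0,40,0],"twist":-0.07},{"translation":[0,45,0],"twist":-0.083},{"translation":[0,45,0],"twist":0}]'
python3 - <<'E'
from h import *
o=get_obs();print('tool delta',Rt(o).T@(np.r_[.545,-.2375,.23]-o['tool_pos'])*1000,np.degrees(np.arctan2(Rt(o)[1,0],Rt(o)[0,0])))
E
```

```text
t: 6.0
tool_pos: [0.5439, 0.1889, 0.2445]
eef_rot: [-0.0, 0.997, -0.081, 0.0]
ft_force: [0.7, 0.7, -3.6]
opening: 0.0559
grasp_force: 35.0
t: 6.5
tool_pos: [0.5443, 0.0085, 0.2526]
eef_rot: [-0.0, 0.998, 0.066, 0.0]
ft_force: [1.5, -0.6, -5.5]
opening: 0.056
grasp_force: 35.0
tool delta [-31.80031472 243.98287905  22.54057272] 7.576578625851264
```

```bash
python3 -m pendant '[{"translation":[-6,45,0],"twist":0},{"translation":[-6,45,0],"twist":0},{"translation":[-6,45,0],"twist":0},{"translation":[-6,40,0],"twist":0},{"translation":[-6,35,0],"twist":0}]'; python3 -m pendant '[{"translation":[-2,25,0],"twist":0},{"translation":[0,0,0],"twist":0},{"translation":[0,0,0],"twist":0},{"translation":[0,0,0],"twist":0}]'
python3 - <<'E'
from h import *
o=get_obs();print('tool delta',Rt(o).T@(np.r_[.545,-.2375,.135]-o['tool_pos'])*1000,np.degrees(np.arctan2(Rt(o)[1,0],Rt(o)[0,0])))
im=camera('wrist'); cv2.imwrite('pics/w3.png',im)
cv2.imwrite('pics/w3x.png',cv2.convertScaleAbs(cv2.resize(im[60:330,95:425],None,fx=2.2,fy=2.2,interpolation=cv2.INTER_CUBIC),alpha=1.6,beta=20)); np.save('w3T.npy',wristT(o))
E
```

```text
t: 7.0
tool_pos: [0.542, -0.2044, 0.2524]
eef_rot: [-0.0, 0.998, 0.064, -0.0]
ft_force: [0.1, 0.6, -5.3]
opening: 0.0559
grasp_force: 35.0
t: 7.4
tool_pos: [0.5437, -0.2267, 0.2519]
eef_rot: [-0.0, 0.998, 0.065, -0.0]
ft_force: [-0.6, 0.5, -4.4]
opening: 0.0559
grasp_force: 35.0
tool delta [ -0.15360724  10.94880677 116.92056884] 7.475631185294304
```

View pics/w3x.png

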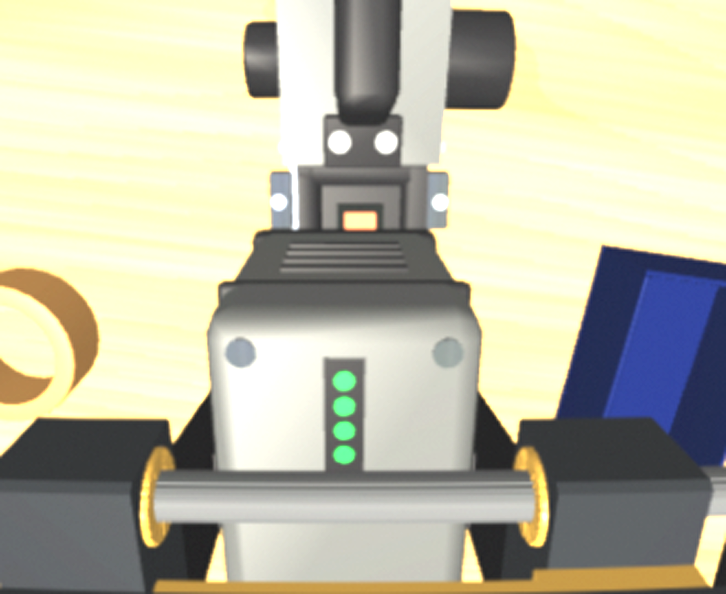

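The pack hangs upright and centred between the fingers (its LED strip at x=344; the picture's centre column is 343). I check its x offset in the grip using the two far screws at (240,352) and (448,352).

```bash
python3 - <<'E'
from h import *
i=camera_info('wrist');T=camera_info('wrist')['T_tool_cam']
cv=lambda p:(np.array(p,float)+.5)/2.2-.5+[95,60]
P=ray(i,cv([(240,352),(448,352)]),-.066,T);print(P)   # tool frame; screws 37.8 mm fwd of centre, 40 apart
o=get_obs();T=np.load('w3T.npy')
# tool tab bolts/ block far corners
P=ray(i,cv([(299,166),(427,166)]),.075,T);print(P,np.linalg.norm(P[0]-P[1]),P.mean(0))
E
```

```text
[[ 0.03912909 -0.01945858 -0.066     ]
 [ 0.03910916  0.02000764 -0.066     ]]
[[ 0.58925061 -0.19497394  0.075     ]
 [ 0.59886847 -0.26795981  0.075     ]] 0.07361684990907118 [ 0.59405954 -0.23146687  0.075     ]
```

```bash
python3 -m pendant '[{"translation":[-1,11,0],"twist":0},{"translation":[0,0,30],"twist":0},{"translation":[0,0,40],"twist":0},{"translation":[0,0,25],"twist":0},{"translation":[0,0,15],"twist":0}]'; python3 -m pendant '[{"translation":[0,0,4],"twist":0},{"translation":[0,0,4],"twist":0},{"translation":[0,0,4],"twist":0}]'; python3 -m pendant '[{"translation":[0,0,4],"twist":0},{"translation":[0,0,4],"twist":0},{"translation":[0,0,0],"twist":0}]'
```

```text
t: 7.95
tool_pos: [0.5429, -0.2378, 0.1386]
eef_rot: [-0.001, 0.998, 0.065, -0.002]
ft_force: [-0.5, 0.0, -4.4]
opening: 0.0559
grasp_force: 35.0
t: 8.25
tool_pos: [0.5456, -0.2393, 0.1316]
eef_rot: [0.001, 0.998, 0.065, 0.002]
ft_force: [0.1, 0.0, -4.4]
opening: 0.0557
grasp_force: 35.0
t: 8.55
tool_pos: [0.546, -0.2387, 0.1262]
eef_rot: [0.0, 0.998, 0.065, 0.002]
ft_force: [-0.1, 3.0, -3.5]
opening: 0.056
grasp_force: 35.0
```

```bash
python3 -m pendant '[{"translation":[0,0,0],"twist":0},{"translation":[0,0,0],"twist":0}]'; python3 -m pendant '[{"translation":[0,0.5,3],"twist":0},{"translation":[0,0,3],"twist":0},{"translation":[0,0,0],"twist":0}]'
```

```text
t: 8.75
tool_pos: [0.5444, -0.2388, 0.1218]
eef_rot: [0.0, 0.998, 0.065, 0.0]
ft_force: [0.5, -0.1, -5.1]
opening: 0.0561
grasp_force: 35.0
t: 9.05
tool_pos: [0.5436, -0.239, 0.1143]
eef_rot: [-0.0, 0.998, 0.065, -0.001]
ft_force: [0.3, 0.9, -5.4]
opening: 0.0555
grasp_force: 35.0
```

```bash
python3 -m pendant '[{"translation":[0,-0.7,4],"twist":0},{"translation":[0,0,3],"twist":0},{"translation":[0,0,2],"twist":0},{"translation":[0,0,0],"twist":0},{"translation":[0,0,0],"twist":0}]'; python3 -m pendant '[{"translation":[0,0,3],"twist":0},{"translation":[0,0,2],"twist":0},{"translation":[0,0,0],"twist":0}]'
```

```text
t: 9.55
tool_pos: [0.5443, -0.2385, 0.1066]
eef_rot: [0.0, 0.998, 0.065, 0.0]
ft_force: [0.0, -0.4, -5.1]
opening: 0.0562
grasp_force: 35.0
t: 9.85
tool_pos: [0.5444, -0.2384, 0.1018]
eef_rot: [0.0, 0.998, 0.065, 0.0]
ft_force: [-0.3, -0.1, -5.4]
opening: 0.0554
grasp_force: 35.0
```

```bash
python3 -m pendant '[{"translation":[0,0,2],"twist":0},{"translation":[0,0,1],"twist":0},{"translation":[0,0,0],"twist":0}]'; python3 -m pendant '[{"translation":[0,0,0],"twist":0},{"translation":[0,0,0],"twist":0},{"translation":[0,0,0],"twist":0},{"translation":[0,0,0],"twist":0}]' 0.1 
```

```text
t: 10.15
tool_pos: [0.5445, -0.2385, 0.0999]
eef_rot: [0.0, 0.998, 0.065, 0.0]
ft_force: [-3.6, 1.7, 4.4]
opening: 0.0558
grasp_force: 35.0
t: 10.55
tool_pos: [0.5445, -0.2385, 0.0992]
eef_rot: [0.0, 0.998, 0.065, 0.0]
ft_force: [-2.6, 1.5, 5.3]
opening: 0.056
grasp_force: 35.0
```

```bash
python3 -m pendant '[{"translation":[0,0,0],"twist":0},{"translation":[0,0,0],"twist":0},{"translation":[0,0,0],"twist":0},{"translation":[0,0,0],"twist":0},{"translation":[0,0,0],"twist":0}]' -1; python3 -m pendant '[{"translation":[0,0,-15],"twist":0},{"translation":[0,0,-30],"twist":0},{"translation":[0,0,-35],"twist":0},{"translation":[0,0,-25],"twist":0},{"translation":[0,0,0],"twist":0}]'; python3 -m pendant '[{"translation":[0,0,0],"twist":0},{"translation":[0,0,0],"twist":0},{"translation":[0,0,0],"twist":0},{"translation":[0,0,0],"twist":0},{"translation":[0,0,0],"twist":0}]' 1
python3 - <<'E'
from h import *
o=get_obs(); print(o['opening'],o['tool_pos']); im=camera('wrist'); cv2.imwrite('pics/w4.png',im); np.save('w4T.npy',wristT(o))
cv2.imwrite('pics/w4x.png',cv2.convertScaleAbs(cv2.resize(im[60:330,95:425],None,fx=2.2,fy=2.2,interpolation=cv2.INTER_CUBIC),alpha=1.6,beta=20))
E
```

```text
t: 11.05
tool_pos: [0.5442, -0.2385, 0.0983]
eef_rot: [0.0, 0.998, 0.065, 0.0]
ft_force: [-0.2, 0.8, 0.3]
opening: 0.0904
grasp_force: 0.0
t: 11.55
tool_pos: [0.547, -0.2399, 0.2105]
eef_rot: [0.003, 0.998, 0.065, 0.005]
ft_force: [1.2, -0.4, 1.2]
opening: 0.095
grasp_force: 0.0
t: 12.05
tool_pos: [0.5439, -0.2382, 0.2027]
eef_rot: [-0.0, 0.998, 0.065, -0.001]
ft_force: [-0.4, -0.0, -0.1]
opening: 0.0603
grasp_force: 0.0
0.06030386333070945 [ 0.54387431 -0.23822067  0.20267007]
```

View pics/w4x.png

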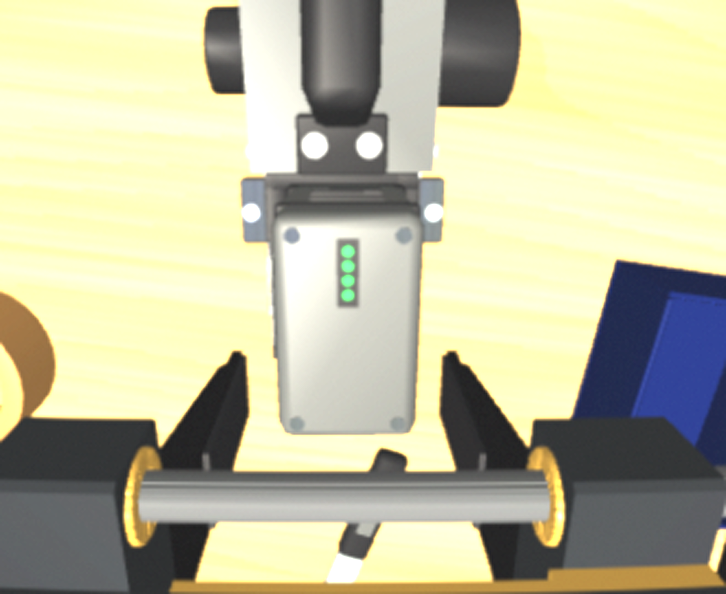

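The pack stands straight in the well, with its top screws at (291,235), (404,235), (397,424), (296,424).

```bash
python3 - <<'E'
from h import *
i=camera_info('wrist');T=np.load('w4T.npy')
cv=lambda p:(np.array(p,float)+.5)/2.2-.5+[95,60]
for z in(.166,.18): P=ray(i,cv([(291,235),(404,235),(397,424),(296,424)]),z,T);rect(P)
o=get_obs();print('tool delta',Rt(o).T@(np.r_[P.mean(0)[:2],.185]-o['tool_pos'])*1000)
E
python3 -m pendant '[{"translation":[0,0,0],"twist":0},{"translation":[0,0,0],"twist":0},{"translation":[0,0,0],"twist":0},{"translation":[0,0,5],"twist":0},{"translation":[0,0,5],"twist":0}]' 1 30
```

```text
[[0.5805, -0.2149, 0.166], [0.5856, -0.2545, 0.166], [0.5105, -0.2639, 0.166], [0.5054, -0.2245, 0.166]]
centre [ 0.5455 -0.2394  0.166 ] sides [0.04, 0.0757, 0.0397, 0.0757]
yaw long deg 7.33
yaw long deg 7.12
[[0.5837, -0.2157, 0.18], [0.5885, -0.2527, 0.18], [0.5185, -0.2614, 0.18], [0.5137, -0.2247, 0.18]]
centre [ 0.5511 -0.2386  0.18  ] sides [0.0373, 0.0706, 0.037, 0.0706]
yaw long deg 7.33
yaw long deg 7.12
tool delta [ 6.99501435  1.28229445 17.95526592]
t: 12.6
tool_pos: [0.5443, -0.2384, 0.1934]
eef_rot: [0.0, 0.998, 0.065, 0.0]
ft_force: [0.7, -0.3, 0.0]
opening: 0.0164
grasp_force: 0.0
```

```bash
python3 -m pendant '[{"translation":[1,1,0],"twist":0},{"translation":[0,0,5],"twist":0},{"translation":[0,0,5],"twist":0},{"translation":[0,0,5],"twist":0},{"translation":[0,0,3],"twist":0}]'; python3 -m pendant '[{"translation":[0,0,2],"twist":0},{"translation":[0,0,2],"twist":0},{"translation":[0,0,0],"twist":0}]';  python3 -m pendant '[{"translation":[0,0,1],"twist":0},{"translation":[0,0,1],"twist":0},{"translation":[0,0,0],"twist":0}]'
```

```text
t: 13.1
tool_pos: [0.5451, -0.2391, 0.1747]
eef_rot: [-0.0, 0.998, 0.065, -0.0]
ft_force: [0.0, -0.1, -0.9]
opening: 0.0006
grasp_force: 0.0
t: 13.4
tool_pos: [0.5453, -0.2392, 0.1714]
eef_rot: [-0.0, 0.998, 0.065, -0.0]
ft_force: [-0.1, 0.2, -0.2]
opening: 0.0001
grasp_force: 0.0
t: 13.7
tool_pos: [0.5453, -0.2392, 0.1696]
eef_rot: [-0.0, 0.998, 0.065, -0.0]
ft_force: [-0.6, 0.1, -0.2]
opening: 0.0005
grasp_force: 0.0
```

```bash
python3 -m pendant '[{"translation":[0,0,1],"twist":0},{"translation":[0,0,1],"twist":0},{"translation":[0,0,0],"twist":0}]';  python3 -m pendant '[{"translation":[0,0,1],"twist":0},{"translation":[0,0,1],"twist":0},{"translation":[0,0,0],"twist":0}]'
```

```text
t: 14.0
tool_pos: [0.5453, -0.2392, 0.1674]
eef_rot: [-0.0, 0.998, 0.065, -0.0]
ft_force: [0.3, -0.0, -0.0]
opening: 0.0004
grasp_force: 0.0
t: 14.3
tool_pos: [0.5453, -0.2392, 0.1654]
eef_rot: [-0.0, 0.998, 0.065, -0.0]
ft_force: [-0.3, 0.8, -0.1]
opening: 0.0003
grasp_force: 0.0
```

```bash
python3 -m pendant '[{"translation":[0,0,1],"twist":0},{"translation":[0,0,0],"twist":0},{"translation":[0,0,0],"twist":0}]';  python3 -m pendant '[{"translation":[0,0,1],"twist":0},{"translation":[0,0,0],"twist":0},{"translation":[0,0,0],"twist":0}]';  python3 -m pendant '[{"translation":[0,0,1],"twist":0},{"translation":[0,0,0],"twist":0},{"translation":[0,0,0],"twist":0}]'
```

```text
t: 14.6
tool_pos: [0.5454, -0.2392, 0.1646]
eef_rot: [-0.0, 0.998, 0.065, -0.0]
ft_force: [0.3, -0.4, -0.2]
opening: 0.0008
grasp_force: 0.0
t: 14.9
tool_pos: [0.5456, -0.2394, 0.1644]
eef_rot: [0.0, 0.998, 0.065, 0.0]
ft_force: [-1.3, 0.4, 3.6]
opening: 0.0001
grasp_force: 1.9
t: 15.2
tool_pos: [0.5459, -0.2396, 0.1644]
eef_rot: [0.001, 0.998, 0.065, 0.001]
ft_force: [-1.1, 0.9, 7.6]
opening: 0.0004
grasp_force: 3.6
```

```bash
python3 -m pendant '[{"translation":[0,0,1],"twist":0},{"translation":[0,0,0],"twist":0},{"translation":[0,0,0],"twist":0}]';  python3 -m pendant '[{"translation":[0,0,1],"twist":0},{"translation":[0,0,0],"twist":0},{"translation":[0,0,0],"twist":0}]';  python3 -m pendant '[{"translation":[0,0,0.7],"twist":0},{"translation":[0,0,0],"twist":0},{"translation":[0,0,0],"twist":0}]'
```

```text
t: 15.5
tool_pos: [0.5464, -0.2398, 0.1642]
eef_rot: [0.001, 0.998, 0.065, 0.001]
ft_force: [-0.6, 1.2, 8.1]
opening: 0.0006
grasp_force: 4.7
t: 15.8
tool_pos: [0.5467, -0.2399, 0.164]
eef_rot: [0.001, 0.998, 0.065, 0.002]
ft_force: [-1.4, 2.0, 11.4]
opening: 0.0008
grasp_force: 5.8
t: 16.1
tool_pos: [0.5469, -0.2399, 0.1639]
eef_rot: [0.001, 0.998, 0.065, 0.002]
ft_force: [-2.9, 1.6, 13.7]
opening: 0.0007
grasp_force: 6.7
```

```bash
python3 -m pendant '[{"translation":[0,0,1],"twist":0},{"translation":[0,0,0],"twist":0},{"translation":[0,0,0],"twist":0}]';  python3 -m pendant '[{"translation":[0,0,0.7],"twist":0},{"translation":[0,0,0],"twist":0},{"translation":[0,0,0],"twist":0}]'
```

```text
t: 16.4
tool_pos: [0.5473, -0.2399, 0.1636]
eef_rot: [0.001, 0.998, 0.065, 0.003]
ft_force: [-2.3, 2.6, 15.2]
opening: 0.0004
grasp_force: 7.6
t: 16.7
tool_pos: [0.5474, -0.24, 0.1634]
eef_rot: [0.001, 0.998, 0.065, 0.003]
ft_force: [-3.5, 3.0, 17.2]
opening: 0.0005
grasp_force: 8.4
```

```bash
python3 -m pendant '[{"translation":[0,0,1],"twist":0},{"translation":[0,0,0],"twist":0},{"translation":[0,0,0],"twist":0}]';  python3 -m pendant '[{"translation":[0,0,0.5],"twist":0},{"translation":[0,0,0],"twist":0},{"translation":[0,0,0],"twist":0}]'
```

```text
t: 17.0
tool_pos: [0.5477, -0.2399, 0.1629]
eef_rot: [0.001, 0.998, 0.065, 0.003]
ft_force: [-2.5, 2.7, 18.1]
opening: 0.0005
grasp_force: 9.2
t: 17.3
tool_pos: [0.5478, -0.2399, 0.1625]
eef_rot: [0.001, 0.998, 0.065, 0.003]
ft_force: [-2.4, 3.6, 18.8]
opening: 0.0005
grasp_force: 9.2
```

```bash
python3 -m pendant '[{"translation":[0,0,1],"twist":0},{"translation":[0,0,0],"twist":0},{"translation":[0,0,0],"twist":0}]';  python3 -m pendant '[{"translation":[0,0,1],"twist":0},{"translation":[0,0,0],"twist":0},{"translation":[0,0,0],"twist":0}]'
```

```text
t: 17.6
tool_pos: [0.548, -0.2399, 0.1621]
eef_rot: [0.001, 0.998, 0.065, 0.003]
ft_force: [-2.7, 3.2, 20.8]
opening: 0.0005
grasp_force: 10.2
t: 17.9
tool_pos: [0.5479, -0.2398, 0.1609]
eef_rot: [0.001, 0.998, 0.065, 0.003]
ft_force: [-3.2, 4.1, 19.4]
opening: 0.0005
grasp_force: 10.0
```

```bash
python3 -m pendant '[{"translation":[0,0,0.8],"twist":0},{"translation":[0,0,0],"twist":0},{"translation":[0,0,0],"twist":0}]';  python3 -m pendant '[{"translation":[0,0,0.5],"twist":0},{"translation":[0,0,0],"twist":0},{"translation":[0,0,0],"twist":0}]'
```

```text
t: 18.2
tool_pos: [0.5479, -0.2399, 0.1609]
eef_rot: [0.001, 0.998, 0.065, 0.003]
ft_force: [-4.8, 5.0, 23.5]
opening: 0.0006
grasp_force: 11.5
t: 18.5
tool_pos: [0.5479, -0.2399, 0.1609]
eef_rot: [0.001, 0.998, 0.065, 0.003]
ft_force: [-5.1, 5.6, 25.1]
opening: 0.001
grasp_force: 12.3
```

```bash
python3 -m pendant '[{"translation":[0,0,-1],"twist":0},{"translation":[0,0,0],"twist":0},{"translation":[0,0,0],"twist":0}]';  python3 -m pendant '[{"translation":[0,0,0],"twist":0},{"translation":[0,0,0],"twist":0},{"translation":[0,0,0],"twist":0},{"translation":[0,0,0],"twist":0},{"translation":[0,0,0],"twist":0}]'
```

```text
t: 18.8
tool_pos: [0.5479, -0.2399, 0.1609]
eef_rot: [0.001, 0.998, 0.065, 0.003]
ft_force: [-4.2, 4.5, 21.9]
opening: 0.0002
grasp_force: 10.6
t: 19.3
tool_pos: [0.5479, -0.2399, 0.1609]
eef_rot: [0.001, 0.998, 0.065, 0.003]
ft_force: [-3.4, 4.2, 22.0]
opening: 0.0008
grasp_force: 10.6
```

```bash
python3 -m pendant '[{"translation":[0,0,-2],"twist":0},{"translation":[0,0,0],"twist":0},{"translation":[0,0,0],"twist":0}]';  python3 -m pendant '[{"translation":[0,0,-2],"twist":0},{"translation":[0,0,0],"twist":0},{"translation":[0,0,0],"twist":0}]'; python3 -m pendant '[{"translation":[0,0,-2],"twist":0},{"translation":[0,0,0],"twist":0},{"translation":[0,0,0],"twist":0}]'
```

```text
t: 19.6
tool_pos: [0.5474, -0.2397, 0.1609]
eef_rot: [0.001, 0.998, 0.065, 0.003]
ft_force: [-2.8, 2.1, 14.9]
opening: 0.0004
grasp_force: 7.4
t: 19.9
tool_pos: [0.5466, -0.2398, 0.1616]
eef_rot: [0.001, 0.998, 0.065, 0.002]
ft_force: [-2.5, 1.2, 10.2]
opening: 0.0005
grasp_force: 5.6
t: 20.2
tool_pos: [0.5461, -0.2396, 0.1621]
eef_rot: [0.001, 0.998, 0.065, 0.001]
ft_force: [-0.7, 1.2, 7.9]
opening: 0.0003
grasp_force: 3.8
```

```bash
python3 -m pendant '[{"translation":[0,0,-1],"twist":0},{"translation":[0,0,0],"twist":0},{"translation":[0,0,0],"twist":0}]'; python3 -m pendant '[{"translation":[0,0,-1],"twist":0},{"translation":[0,0,0],"twist":0},{"translation":[0,0,0],"twist":0}]'; python3 -m pendant '[{"translation":[0,0,-10],"twist":0},{"translation":[0,0,-25],"twist":0},{"translation":[0,0,-35],"twist":0},{"translation":[0,0,-20],"twist":0},{"translation":[0,0,0],"twist":0}]'; python3 -m pendant '[{"translation":[0,0,0],"twist":0},{"translation":[0,0,0],"twist":0}]'
python3 - <<'E'
from h import *
im=camera('wrist'); cv2.imwrite('pics/w5.png',im)
A=cv2.resize(im[90:240,180:320],(560,600),interpolation=cv2.INTER_CUBIC)
cv2.imwrite('pics/w5x.png',cv2.convertScaleAbs(A,alpha=1.6,beta=20))
E
```

```text
t: 20.5
tool_pos: [0.5458, -0.2394, 0.1622]
eef_rot: [0.0, 0.998, 0.065, 0.001]
ft_force: [-0.5, 2.0, 5.9]
opening: 0.0003
grasp_force: 3.0
t: 20.8
tool_pos: [0.5454, -0.2391, 0.1623]
eef_rot: [-0.0, 0.998, 0.065, 0.0]
ft_force: [0.1, 1.5, 3.5]
opening: 0.0006
grasp_force: 1.6
t: 21.3
tool_pos: [0.5469, -0.2403, 0.2567]
eef_rot: [0.002, 0.998, 0.065, 0.003]
ft_force: [0.2, 0.7, 0.6]
opening: 0.0002
grasp_force: 0.0
t: 21.5
tool_pos: [0.5444, -0.2388, 0.2501]
eef_rot: [-0.001, 0.998, 0.065, -0.002]
ft_force: [0.7, -0.4, -0.6]
opening: 0.0004
grasp_force: 0.0
```

View pics/w5x.png

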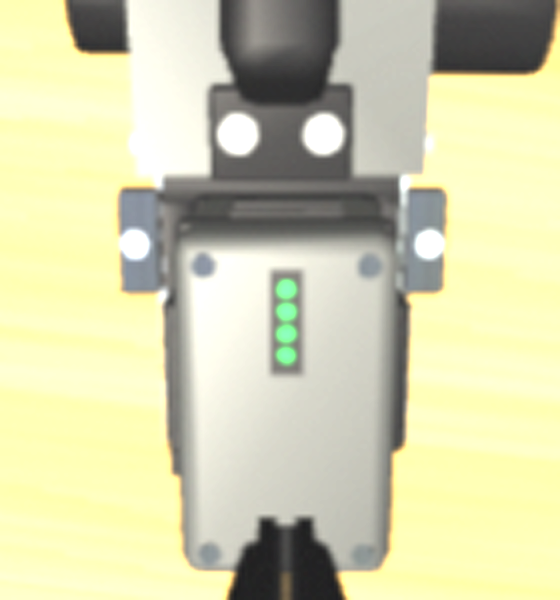

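The pack sits low with both buttons showing, the left outer edge running (164,305) to (178,472) and the right one (408,305) to (404,450). I check how far each button stands out.

```bash
python3 - <<'E'
from h import *
i=camera_info('wrist');o=get_obs();T=wristT(o)
cv=lambda p:(np.array(p,float)+.5)/4-.5+[180,90]
P=ray(i,cv([(203,265),(370,265),(364,553),(209,553)]),.162,T);rect(P); c=P.mean(0)
a=np.radians(7.3)
for z in(.114,.129):
  Q=ray(i,cv([(164,305),(169,440),(408,305),(404,440)]),z,T)-c
  print(z,np.c_[Q[:,0]*np.cos(a)+Q[:,1]*np.sin(a),-Q[:,0]*np.sin(a)+Q[:,1]*np.cos(a)].round(4).tolist())
E
```

```text
[[0.5799, -0.2143, 0.162], [0.5851, -0.254, 0.162], [0.5099, -0.264, 0.162], [0.5046, -0.2239, 0.162]]
centre [ 0.5449 -0.2391  0.162 ] sides [0.0401, 0.0758, 0.0405, 0.0758]
yaw long deg 7.27
yaw long deg 7.58
0.114 [[0.0175, 0.0354], [-0.0237, 0.0352], [0.0177, -0.0349], [-0.0235, -0.0352]]
0.129 [[0.0208, 0.0336], [-0.0184, 0.0334], [0.021, -0.0332], [-0.0182, -0.0334]]
```

Both buttons stand about 34 mm out, so they are fully out. The top screws match z = 0.162, which is the locked height. The robot is clear of the pack.

```bash
python3 -c "
from rig import *
print(sign_off())"
```

```text
the job is handed in; nothing more can be done
None
```

The pack is out of the charger and locked in the tool, with both side buttons measured fully out. It was held home at about 22 N for over half a second (the push briefly reached 25 N). The arm is clear, and the job was handed in at about 21.6 s.

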